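Open three drip valves in order on a cactus bench

TASK

Open the drip lines in this order: with closed fingertips gently push the valve with the round head all the way down, then the one with the square head, then the one with the single straight bar; each stays down by itself. Press lightly, and grip, lift or shift nothing. Leave the valve with the cross-shaped head up, and the plants and other things on the bench where they stand.

Things in the scene. Friction and masses are not known exactly. Their poses are not given: they have to be found in the camera images.
- valve_round: Free-standing drip valve, about 0.8 kg, loose on the bench: round dark steel foot 90 mm across and 10 mm thick, grey plastic block 46 x 46 mm up to 55 mm high, brass hose tails along its +y and -y sides (within the foot's outline), a plunger on top with a white plastic head that is a round disc 60 mm across. Origin: centre of the foot's underside, z up.
- head_round (a point): Centre of the top face of that valve's head (a round disc 60 mm across, 10 mm thick). The top face is 91 mm above the bench with the head up and 77 mm with it fully down; it moves with the head. The head sits on a stiff spring on its plunger and gives about 0.33 mm per N (at most 8 mm), so it dips about 1.5 mm before the plunger starts to move and cushions the stop; it comes back when let go. Axes as the valve's.
- plunger_round (a joint): How far that head's plunger is pushed down, in m (the give of the head's spring not counted): 0 up (valve shut), 0.014 the stop (valve open); 0.011 or more counts as down. It resists with about 4 N of friction plus drag (40 N per m/s), has no spring and stays where it is left. More than 30 N on a valve is too hard.
- valve_square: Free-standing drip valve, about 0.8 kg, loose on the bench: round dark steel foot 90 mm across and 10 mm thick, grey plastic block 46 x 46 mm up to 55 mm high, brass hose tails along its +y and -y sides (within the foot's outline), a plunger on top with a white plastic head that is a square plate 58 x 58 mm. Origin: centre of the foot's underside, z up.
- head_square (a point): Centre of the top face of that valve's head (a square plate 58 x 58 mm, 10 mm thick). The top face is 91 mm above the bench with the head up and 77 mm with it fully down; it moves with the head. The head sits on a stiff spring on its plunger and gives about 0.33 mm per N (at most 8 mm), so it dips about 1.5 mm before the plunger starts to move and cushions the stop; it comes back when let go. Axes as the valve's.
- plunger_square (a joint): How far that head's plunger is pushed down, in m (the give of the head's spring not counted): 0 up (valve shut), 0.014 the stop (valve open); 0.011 or more counts as down. It resists with about 4 N of friction plus drag (40 N per m/s), has no spring and stays where it is left. More than 30 N on a valve is too hard.
- valve_bar: Free-standing drip valve, about 0.8 kg, loose on the bench: round dark steel foot 90 mm across and 10 mm thick, grey plastic block 46 x 46 mm up to 55 mm high, brass hose tails along its +y and -y sides (within the foot's outline), a plunger on top with a white plastic head that is a single straight bar 84 x 22 mm, long along the valve's y axis. Origin: centre of the foot's underside, z up.
- head_bar (a point): Centre of the top face of that valve's head (a single straight bar 84 x 22 mm, long along the valve's y axis, 10 mm thick). The top face is 91 mm above the bench with the head up and 77 mm with it fully down; it moves with the head. The head sits on a stiff spring on its plunger and gives about 0.33 mm per N (at most 8 mm), so it dips about 1.5 mm before the plunger starts to move and cushions the stop; it comes back when let go. Axes as the valve's.
- plunger_bar (a joint): How far that head's plunger is pushed down, in m (the give of the head's spring not counted): 0 up (valve shut), 0.014 the stop (valve open); 0.011 or more counts as down. It resists with about 4 N of friction plus drag (40 N per m/s), has no spring and stays where it is left. More than 30 N on a valve is too hard.
- valve_cross: Free-standing drip valve, about 0.8 kg, loose on the bench: round dark steel foot 90 mm across and 10 mm thick, grey plastic block 46 x 46 mm up to 55 mm high, brass hose tails along its +y and -y sides (within the foot's outline), a plunger on top with a white plastic head that is a plus-shaped cross of two bars, each 84 x 20 mm, along the valve's x and y axes. Origin: centre of the foot's underside, z up. This one is to be left alone, its head up.
- head_cross (a point): Centre of the top face of that valve's head (a plus-shaped cross of two bars, each 84 x 20 mm, along the valve's x and y axes, 10 mm thick). The top face is 91 mm above the bench with the head up and 77 mm with it fully down; it moves with the head. The head sits on a stiff spring on its plunger and gives about 0.33 mm per N (at most 8 mm), so it dips about 1.5 mm before the plunger starts to move and cushions the stop; it comes back when let go. Axes as the valve's.
- plunger_cross (a joint): How far that head's plunger is pushed down, in m (the give of the head's spring not counted): 0 up (valve shut), 0.014 the stop (valve open); 0.011 or more counts as down. It resists with about 4 N of friction plus drag (40 N per m/s), has no spring and stays where it is left. More than 30 N on a valve is too hard.
- ball_cactus: Ribbed ball cactus in a round clay pot, 80 mm across, 110 mm high over all, loose on the bench, a bystander to leave where it is. Origin: centre of its underside.
- column_cactus: Small column cactus in a round black pot, 76 mm across, 110 mm high over all, loose on the bench, a bystander to leave where it is. Origin: centre of its underside.
- rosette_plant: Grey-green rosette succulent in a round clay pot, 80 mm across, about 95 mm high, loose on the bench, a bystander to leave where it is. Origin: centre of its underside.
- clay_pot: Empty clay pot, 76 mm across, 65 mm high, loose on the bench, a bystander to leave where it is. Origin: centre of its underside.
- grit_jar: Clear jar with a wooden lid, 70 mm across, 90 mm high, loose on the bench, a bystander to leave where it is. Origin: centre of its underside.
- twin_cactus: Two thin column cacti in a clay pot, 76 mm across, 115 mm high, loose on the bench, a bystander to leave where it is. Origin: centre of its underside.
- brush: Hand brush lying flat, loose on the bench, a bystander to leave where it is. Origin: middle of its underside.

How it is judged (in metres and radians):
On the way, in this order (a step that is already met when the one before it is completed fails the run):
1. the round head is pushed down (value of joint plunger_round above 0.011 m), for 0.1 s.
2. the square head is pushed down (value of joint plunger_square above 0.011 m), for 0.1 s.
3. the bar head is pushed down (value of joint plunger_bar above 0.011 m), for 0.1 s.
At the end, for the whole second after the job is handed in: The round, square and bar heads are each at least 11 mm down (full stroke 14 mm), the cross head is less than 3 mm down, and all four valves stand upright, at rest, within 20 mm of where they started (value of joint each of plunger_round, plunger_square, plunger_bar above 0.011 m and value of joint plunger_cross below 0.003 m and distance of each of valve_round, valve_square, valve_bar, valve_cross from where it was at the start of the episode below 0.02 m and angle between each of valve_round, valve_square, valve_bar, valve_cross's own z axis and vertical below 0.1 rad and linear speed of each of valve_round, valve_square, valve_bar, valve_cross below 0.02 m/s); the robot touches nothing.
It fails at once if a valve is pressed harder than 30 N (contact force between any of the fingers, the arm and valve_round above 30 N or contact force between any of the fingers, the arm and valve_square above 30 N or contact force between any of the fingers, the arm and valve_bar above 30 N or contact force between any of the fingers, the arm and valve_cross above 30 N).
It fails at once if a valve is lifted, tipped over or carried off its place (height (world z) of any of valve_round, valve_square, valve_bar, valve_cross above 0.012 m or distance of any of valve_round, valve_square, valve_bar, valve_cross from where it was at the start of the episode above 0.025 m or angle between any of valve_round, valve_square, valve_bar, valve_cross's own z axis and vertical above 0.3 rad).
It fails at once if the cross-headed valve is pushed down (value of joint plunger_cross above 0.005 m).
It fails at once if a bystander is moved more than 25 mm or tipped (distance of any of ball_cactus, column_cactus, rosette_plant, clay_pot, grit_jar, twin_cactus, brush from where it was at the start of the episode above 0.025 m or angle between any of ball_cactus, column_cactus, rosette_plant, clay_pot, grit_jar, twin_cactus's own z axis and vertical above 0.35 rad).
It also fails if it takes over 51 s, if anything falls off the work surface, if the arm or the gripper's body presses on something with over 40 N, if the wrist force passes 120 N, or if a joint passes its speed limit or range.

ROBOT

A 6-joint arm with a two-finger parallel gripper is mounted at the origin on the work surface. World frame = base frame: x ahead of the robot, y to its left, z up, the work surface at z = 0. Lengths are in mm, angles in rad, forces in N, time in s.
With the tool pointing down it reaches from about 375 to 750 mm from the base axis. Payload 9 kg.
Tool frame: the origin (TCP) lies on the front face of the gripper's body, between the roots of the fingers; the fingertips stand 73 mm ahead of it and the grasp point (between the pads) lies 54 mm ahead of it; z points along the fingers, y is the line along which they close (so a half turn about z gives the same grasp; the last joint's range is limited). The gripper opens to 85 mm and grips with 20 to 120 N. Pads are 22 mm wide; open, the fingers measure 114 mm over their backs; the gripper's body (76 mm by 85 mm) begins 54 mm behind the grasp point. The pads swing forward as they close: fully open they stand 13 mm farther back than shut.
Start: joints at [-1.374, 0.104, 0.097, 1.564, 0, 1.353], TCP at [241.816, -549.139, 303.931] pointing down, gripper open.
Joint ranges: [-2.99, 2.99], [-0.84, 1.86], [-1.1, 1.16], [-1.84, 2.11], [-1.51, 1.56], [-3.14, 3.14]. Speed limits (rad/s): [2.22, 2.22, 2.57, 3.14, 3.14, 3.14].

INTERFACE

Orientations are given as a unit quaternion [x, y, z, w].
In Python, from station import * gives the robot as it stands.
- The arm moves only by the shell command python3 -m jog 'ROWS'. ROWS is JSON, a list of rows, each a list of 3 entries, a list of its own where there are three numbers: the finger opening in m, from 0 to 0.0854, then the shift along the tool's x, y, z in m, then the turn, a rotation vector about the tool's x, y, z in rad. A call has 1 to 5 rows; each row is the pose to reach, as a shift and turn from the pose commanded when the call began, along the tool's axes at that moment; what a row does not reach only later rows make up. A row lasts 1/12 s, in which the tool goes at most 41.7 mm and 7.16 degrees, less where a joint would pass 70% of its speed; a pose out of reach is approached as far as the arm can. A call with a gripper value outside its range is refused whole. The fingers move at their own pace and stop on an object; the grip force is fixed at half the most. Time passes only in rows, so rows that repeat a pose let the fingers close. It gives the time, the measured TCP pose, the force, the opening and the grip force at its end, in the units of the state.
- observe(): the state, without advancing time (a new reading comes with each control period).
- grab_frame(name): name is "scene" or "top" or "wrist"; returns the picture (480x640x3 uint8, red, green, blue); there is no depth.
- calibration(name): a dict with "fx", "fy", "cx", "cy" (pixels), "R" (3x3) and "t" (3): a world point X has camera coordinates R X + t; the wrist camera has in their place "tool_from_camera" (4x4, takes a point from camera to tool coordinates, whose origin is the TCP and whose axes are the flange's). Camera axes: x right, y down, z forward; pixel columns grow to the right and rows downward; lengths in mm; the calibration is good to about 2 mm. A picture is of the moment at which its call begins: read the wrist's pose just before it. calibration takes no time and is no camera call.
- hand_in(): hands the job in; it is judged then, once.
The state is a dict: "time": time; "joint_pos": joint angles; "joint_vel": joint speeds; "tau": joint torques, N m; "ee_pos": TCP position; "ee_rot": TCP orientation; "wrist_force": force on the tool from outside, world axes, zero at the start; "moment": the same for the moment, N m; "opening": finger opening in mm; "finger_force": force on a finger pad.
Only numpy, scipy, OpenCV 4.12 (cv2) and the standard library are available. Lean on these libraries where they do the work, as an engineer would, in place of code of your own. Each camera call takes 0.05 s, during which the arm holds its last target. There are 200 camera calls.

## Working session

There is one attempt and no reset: what is moved stays moved. The work goes in short steps, Python scripts to look and compute and a shell command to move; the robot and the scene stay as the last step left them, time stands still between calls to the robot, and variables do not carry over. Pictures are saved under pics/ and viewed, at most 10 in all, crops included, and the job is handed in when it is done.

```bash
mkdir -p pics; python3 - <<'E'
from station import *
import cv2,numpy as np
s=observe();print(s)
for n in("top","scene"):
    f=grab_frame(n);cv2.imwrite(f"pics/{n}0.png",f[:,:,::-1]);print(n,calibration(n))
print(calibration("wrist"))
E
```

```text
{'time': 0.0, 'joint_pos': array([-1.37369532e+00,  1.04690201e-01,  9.64369322e-02,  1.56392344e+00,
        7.46478945e-06,  1.35309133e+00]), 'joint_vel': array([-0.00039876,  0.00032324, -0.00138671, -0.00143932, -0.00128733,
       -0.00247455]), 'tau': array([-1.41687484e-03, -5.56920934e+01,  5.03662026e+01,  1.69029564e-02,
       -3.96965461e-04,  2.13207227e-05]), 'ee_pos': array([ 241.76356127, -548.85562658,  303.1098047 ]), 'ee_rot': array([ 9.78568754e-01,  2.05919199e-01,  1.08424202e-05, -6.90116537e-04]), 'wrist_force': array([ 0.27352367, -0.21833304,  0.33279497]), 'moment': array([0.02387817, 0.01098521, 0.01415686]), 'finger_force': 0.0, 'opening': 85.04344092315414}
top {'fx': 512.5805305352793, 'fy': 512.5805305352793, 'cx': 315.52136268542927, 'cy': 238.91146004940214, 'R': array([[ 0.01938184, -0.99963646, -0.01874259],
       [-0.99258342, -0.01698818, -0.12037256],
       [ 0.12001039,  0.02093662, -0.99255184]]), 't': array([  73.83927272,  607.96753483, 1248.42686165])}
scene {'fx': 456.0970862266288, 'fy': 456.0970862266288, 'cx': 312.44918964061657, 'cy': 242.94409553145763, 'R': array([[-0.50504059,  0.86289101, -0.01879116],
       [ 0.50361892,  0.27694174, -0.81833444],
       [-0.70092938, -0.42275569, -0.57443506]]), 't': array([ 240.72171389, -262.60263735, 1566.33913841])}
{'fx': 427.5512760545615, 'fy': 427.5512760545615, 'cx': 324.07574177830804, 'cy': 240.17009707741485, 'tool_from_camera': array([[ 7.78118107e-04, -9.55571554e-01, -2.94758207e-01,
         7.40367558e+01],
       [ 9.99999252e-01,  1.02183870e-03, -6.72831039e-04,
        -6.67441943e-01],
       [ 9.44133544e-04, -2.94757463e-01,  9.55571634e-01,
        -6.95650647e+01],
       [ 0.00000000e+00,  0.00000000e+00,  0.00000000e+00,
         1.00000000e+00]])}
```

View pics/top0.png

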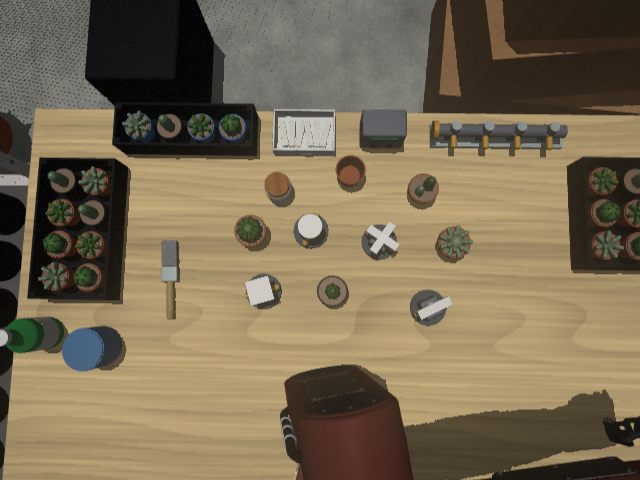

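View pics/scene0.png

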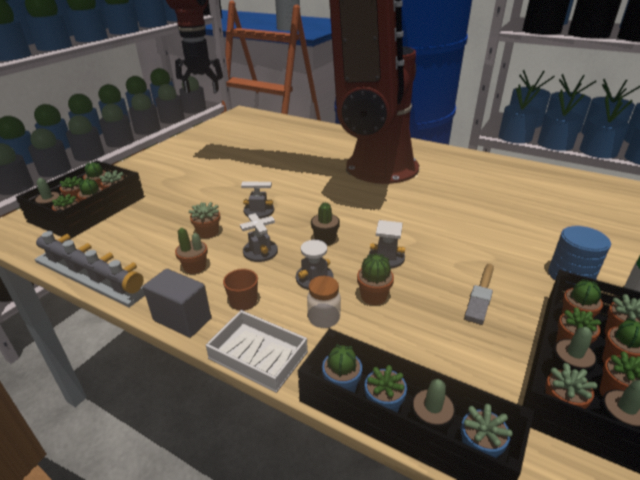

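The top view shows the round head at about (310,227), the square at (262,290), the bar at (434,308) and the cross at (382,238). The scene view agrees. The column cactus at (333,290) is the nearest bystander on the path.

```bash
cat >h.py <<'E'
from station import *
import cv2,numpy as np
from scipy.spatial.transform import Rotation as Ro
def cast(n,u,v,z,s=None):
    c=calibration(n);d=np.array([(u-c['cx'])/c['fx'],(v-c['cy'])/c['fy'],1])
    if n=="wrist":
        T=c['tool_from_camera'];R=Ro.from_quat(s['ee_rot']).as_matrix()
        o=R@T[:3,3]+s['ee_pos'];d=R@T[:3,:3]@d
    else: o=-c['R'].T@c['t'];d=c['R'].T@d
    return o+d*(z-o[2])/d[2]
def blobs(n,f,z,s=None,amin=80):
    h=cv2.cvtColor(f,cv2.COLOR_RGB2HSV);m=cv2.inRange(h,(0,0,165),(180,45,255))
    for c in cv2.findContours(m,cv2.RETR_EXTERNAL,cv2.CHAIN_APPROX_NONE)[0]:
        a=cv2.contourArea(c)
        if a<amin: continue
        P=np.float32([cast(n,*p[0],z,s)[:2] for p in c])
        r=cv2.minAreaRect(P);M=cv2.moments(P)
        if M['m00']: print(n,'px',c.mean((0,1)).round(),'cen',np.round([M['m10']/M['m00'],M['m01']/M['m00']],1),'rect',np.round(r[0],1),np.round(r[1],1),round(r[2],1),'fill',round(abs(M['m00'])/(r[1][0]*r[1][1]+1e-9),2))
E
python3 - <<'E'
from h import *
for n in("top","scene"):
    f=cv2.imread(f"pics/{n}0.png")[:,:,::-1].copy()
    if n=="top": f[:200]=0;f[340:]=0;f[:,:240]=0;f[:,470:]=0
    else: f[:170]=0;f[290:]=0;f[:,:230]=0;f[:,420:]=0
    blobs(n,f,91)
s=observe();print(Ro.from_quat(s['ee_rot']).as_matrix().round(3))
for n,u,v in(("column",333,290),("ball",251,229),("rosette",455,241),("twin",424,186)):print(n,cast("top",u,v,100).round())
E
```

```text
top px [435. 307.] cen [ 443.5 -200.8] rect [ 443.1 -200.3] [22.3 82. ] 24.7 fill 0.83
top px [259. 290.] cen [475.3 216.3] rect [474.7 216. ] [58.1 56.9] 17.0 fill 0.91
top px [383. 237.] cen [607.6 -77.1] rect [608.7 -76.6] [69.1 68.8] 9.8 fill 0.52
top px [310. 225.] cen [632.6  98.7] rect [632.4  99. ] [56.1 55.5] 1.0 fill 0.8
scene px [313. 247.] cen [634.7  96.8] rect [633.7  96.5] [54.3 56.6] 28.9 fill 0.78
scene px [389. 228.] cen [478.4 214.6] rect [478.2 214.4] [58.  56.9] 16.6 fill 0.89
scene px [257. 222.] cen [609.9 -77.9] rect [609.1 -77.5] [69.7 67.7] 10.3 fill 0.52
scene px [256. 183.] cen [ 446.8 -200.8] rect [ 446.8 -200.6] [18.1 81.2] 28.3 fill 0.96
[[ 0.915  0.403 -0.   ]
 [ 0.403 -0.915  0.001]
 [ 0.    -0.001 -1.   ]]
column [478.  40. 100.]
ball [620. 239. 100.]
rosette [ 600. -247.  100.]
twin [ 732. -175.  100.]
```

Both views agree to 3 mm and the head sizes match, so I have these targets: round (633.5, 98), square (477, 215), bar (445, -200.7). First I turn the tool in place so that its x is world +Y and its y is world +X, closing the fingers as it turns. Then I go above the round head.

```bash
python3 -m jog '[[0,[0,0,0],[0,0,-0.578]],[0,[0,0,0],[0,0,-0.578]],[0,[0,0,0],[0,0,-0.578]],[0,[0,0,0],[0,0,-0.578]],[0,[0,0,0],[0,0,-0.578]]]' && python3 -m jog '[[0,[0,0,0],[0,0,-0.578]],[0,[0,0,0],[0,0,-0.578]],[0,[0,0,0],[0,0,-0.578]],[0,[0,0,0],[0,0,-0.578]],[0,[0,0,0],[0,0,-0.578]]]'
python3 -c "
from h import *
s=observe();print(Ro.from_quat(s['ee_rot']).as_matrix().round(3),s['joint_pos'].round(2))"
```

```text
time: 0.52
ee_pos: [241.8, -549.0, 303.5]
ee_rot: [0.878, 0.479, 0.0, -0.0]
wrist_force: [-0.4, -0.1, 0.7]
opening: 25.7
finger_force: 0.0
time: 0.93
ee_pos: [241.8, -549.0, 303.4]
ee_rot: [0.705, 0.709, 0.0, -0.0]
wrist_force: [0.6, 0.3, 0.3]
opening: -0.1
finger_force: 0.0
[[-0.007  1.    -0.   ]
 [ 1.     0.007  0.001]
 [ 0.001 -0.    -1.   ]] [-1.37  0.1   0.1   1.56 -0.    0.19]
```

```bash
python3 -m jog '[[0,[0.162,0.098,0],[0,0,0]],[0,[0.162,0.098,0],[0,0,0]],[0,[0.162,0.098,0],[0,0,0]],[0,[0.162,0.098,0],[0,0,0]],[0,[0.162,0.098,0],[0,0,0]]]' && python3 -m jog '[[0,[0.162,0.098,0],[0,0,0]],[0,[0.162,0.098,0],[0,0,0]],[0,[0.162,0.098,0],[0,0,0]],[0,[0.162,0.098,0],[0,0,0]],[0,[0.162,0.098,0],[0,0,0]]]' && python3 -m jog '[[0,[0.162,0.098,0],[0,0,0]],[0,[0.162,0.098,0],[0,0,0]],[0,[0.162,0.098,0],[0,0,0]],[0,[0.162,0.098,0],[0,0,0]],[0,[0.162,0.098,0],[0,0,0]]]'
```

```text
time: 1.35
ee_pos: [341.2, -383.8, 303.8]
ee_rot: [0.707, 0.708, 0.0, -0.0]
wrist_force: [0.8, 0.1, -0.1]
opening: -0.4
finger_force: 0.0
time: 1.77
ee_pos: [439.0, -221.7, 303.8]
ee_rot: [0.706, 0.708, 0.0, -0.0]
wrist_force: [-0.4, 0.1, -0.4]
opening: 0.0
finger_force: 0.0
time: 2.18
ee_pos: [536.9, -59.5, 303.5]
ee_rot: [0.706, 0.708, 0.0, -0.0]
wrist_force: [-1.1, 0.2, -0.2]
opening: -0.0
finger_force: 0.0
```

```bash
python3 -m jog '[[0,[0.157,0.0965,0],[0,0,0]],[0,[0.157,0.0965,0],[0,0,0]],[0,[0.157,0.0965,0.0],[0,0,0]],[0,[0.157,0.0965,0.01],[0,0,0]],[0,[0.157,0.0965,0.03],[0,0,0]]]' && python3 -m jog '[[0,[0,0,0.03],[0,0,0]],[0,[0,0,0.03],[0,0,0]],[0,[0,0,0.03],[0,0,0]]]'
python3 - <<'E'
from h import *
s=observe();f=grab_frame("wrist");cv2.imwrite("pics/w1.png",f[:,:,::-1]);blobs("wrist",f,91,s,1500)
E
```

```text
time: 2.6
ee_pos: [634.7, 97.9, 276.2]
ee_rot: [0.706, 0.708, 0.002, 0.002]
wrist_force: [0.5, -0.3, 0.5]
opening: 0.2
finger_force: 0.0
time: 2.85
ee_pos: [631.0, 94.0, 242.0]
ee_rot: [0.707, 0.707, -0.002, -0.002]
wrist_force: [-0.3, 0.2, 0.8]
opening: -0.2
finger_force: 0.0
wrist px [335. 224.] cen [636.8 111.9] rect [636.8 112.1] [29.5 57.6] 64.4 fill 0.65
wrist px [28. 35.] cen [490.1 202.5] rect [486.6 204.1] [39.7 29.3] 16.9 fill 0.71
```

View pics/w1.png

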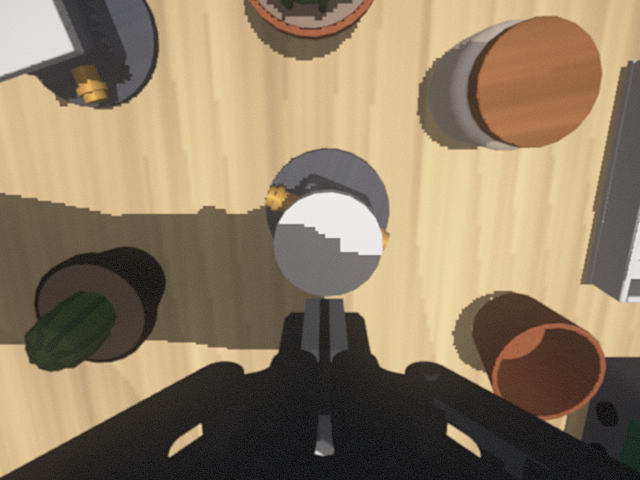

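The wrist view shows the round head's disc centred at about (329,244), half in shadow, with the fingertips just below it at about (325,300).

```bash
python3 - <<'E'
from h import *
s=observe();print(s['ee_pos'],s['wrist_force'],cast("wrist",329,244,91,s),cast("wrist",274,244,91,s)-cast("wrist",384,244,91,s))
R=Ro.from_quat(s['ee_rot']).as_matrix();print((s['ee_pos']+R@[0,0,73]).round(1))
E
```

```text
[631.91735496  93.45066683 244.32378548] [ 0.45512863 -0.93056623  0.41881323] [633.06516179  98.05725158  91.        ] [-6.01595329e+01 -4.51971727e-02  0.00000000e+00]
[631.8  93.4 171.3]
```

The close look confirms (633, 98), and the disc measures 60 mm as it should. I descend above the head first, then press in small steps while watching the force.

```bash
python3 -m jog '[[0,[0.0045,0.001,0.02],[0,0,0]],[0,[0.0045,0.001,0.045],[0,0,0]],[0,[0.0045,0.001,0.065],[0,0,0]],[0,[0.0045,0.001,0.072],[0,0,0]],[0,[0.0045,0.001,0.072],[0,0,0]]]' && python3 -m jog '[[0,[0,0,0.003],[0,0,0]],[0,[0,0,0.005],[0,0,0]],[0,[0,0,0.007],[0,0,0]],[0,[0,0,0.009],[0,0,0]],[0,[0,0,0.011],[0,0,0]]]'
```

```text
time: 3.32
ee_pos: [633.0, 97.6, 171.9]
ee_rot: [0.707, 0.707, -0.0, -0.0]
wrist_force: [-0.0, 0.3, 0.1]
opening: -0.1
finger_force: 0.0
time: 3.73
ee_pos: [633.9, 98.3, 161.7]
ee_rot: [0.707, 0.707, 0.0, 0.001]
wrist_force: [-0.2, 0.5, 4.4]
opening: 0.0
finger_force: 2.2
```

```bash
python3 -m jog '[[0,[0,0,0.002],[0,0,0]],[0,[0,0,0.004],[0,0,0]],[0,[0,0,0.006],[0,0,0]],[0,[0,0,0.008],[0,0,0]],[0,[0,0,0.009],[0,0,0]]]' && python3 -m jog '[[0,[0,0,0.001],[0,0,0]],[0,[0,0,0.002],[0,0,0]],[0,[0,0,0.002],[0,0,0]]]'
```

```text
time: 4.15
ee_pos: [633.7, 98.3, 151.9]
ee_rot: [0.707, 0.707, 0.0, 0.0]
wrist_force: [3.1, -0.4, 3.9]
opening: -0.4
finger_force: 2.0
time: 4.4
ee_pos: [633.4, 98.3, 149.7]
ee_rot: [0.707, 0.707, 0.0, 0.0]
wrist_force: [3.3, -1.3, 3.3]
opening: 0.1
finger_force: 1.8
```

```bash
python3 -m jog '[[0,[0,0,0.001],[0,0,0]],[0,[0,0,0.001],[0,0,0]],[0,[0,0,0.0015],[0,0,0]],[0,[0,0,0.0015],[0,0,0]]]'
```

```text
time: 4.73
ee_pos: [633.3, 98.3, 148.3]
ee_rot: [0.707, 0.707, -0.0, 0.0]
wrist_force: [2.2, -1.0, 4.4]
opening: 0.3
finger_force: 2.0
```

```bash
python3 -m jog '[[0,[0,0,0.001],[0,0,0]],[0,[0,0,0.001],[0,0,0]],[0,[0,0,0.002],[0,0,0]],[0,[0,0,0.002],[0,0,0]]]'
```

```text
time: 5.07
ee_pos: [633.4, 98.3, 146.8]
ee_rot: [0.707, 0.707, 0.0, 0.0]
wrist_force: [1.0, -0.0, 8.0]
opening: 0.0
finger_force: 4.2
```

The force has risen to 8 N, so the round plunger is at its stop. I retract straight up and go above the square head.

```bash
python3 -m jog '[[0,[0,0,-0.01],[0,0,0]],[0,[0,0,-0.04],[0,0,0]],[0,[0,0,-0.07],[0,0,0]],[0,[0,0,-0.1],[0,0,0]],[0,[0,0,-0.1],[0,0,0]]]' && python3 -m jog '[[0,[0.117,-0.1565,0],[0,0,0]],[0,[0.117,-0.1565,0],[0,0,0]],[0,[0.117,-0.1565,0],[0,0,0]],[0,[0.117,-0.1565,0],[0,0,0]],[0,[0.117,-0.1565,0],[0,0,0]]]' && python3 -m jog '[[0,[0,0,0],[0,0,0]],[0,[0,0,0],[0,0,0]]]'
python3 - <<'E'
from h import *
s=observe();f=grab_frame("wrist");cv2.imwrite("pics/w2.png",f[:,:,::-1]);print(s['ee_pos']);blobs("wrist",f,91,s,1500)
g=grab_frame("top");cv2.imwrite("pics/t2.png",cv2.resize(g[190:330,220:480,::-1],(780,420)))
E
```

```text
time: 5.48
ee_pos: [634.6, 98.4, 252.9]
ee_rot: [0.707, 0.707, 0.002, 0.002]
wrist_force: [1.0, -0.2, 1.0]
opening: -0.3
finger_force: 0.0
time: 5.9
ee_pos: [473.4, 216.8, 245.6]
ee_rot: [0.707, 0.707, -0.001, -0.001]
wrist_force: [-0.4, -0.3, -0.4]
opening: 0.1
finger_force: 0.0
time: 6.07
ee_pos: [475.4, 216.2, 246.2]
ee_rot: [0.706, 0.708, -0.0, -0.0]
wrist_force: [1.4, -0.6, -0.2]
opening: -0.1
finger_force: 0.0
[475.36687008 216.24106518 246.18589196]
wrist px [564. 403.] cen [624.7 116.2] rect [625.9 118.1] [37.2 55.5] 59.4 fill 0.82
wrist px [324. 221.] cen [480.9 233.2] rect [470.7 225. ] [57.4 38. ] 17.1 fill 0.45
```

View pics/w2.png

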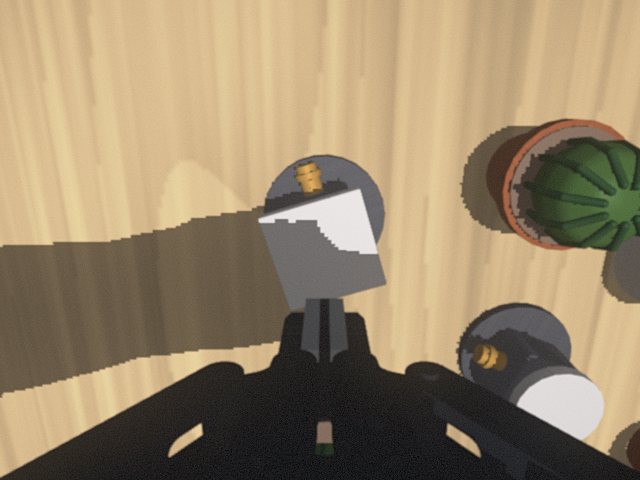

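The square plate's opposite corners are at (260,221) and (385,284), which puts its centre at about (322,252). The round head now sits low at about (560,405).

```bash
python3 - <<'E'
from h import *
s=observe();a=cast("wrist",260,221,91,s);b=cast("wrist",385,284,91,s);print(s['ee_pos'],(a+b)/2,np.linalg.norm(a-b),'want 82')
E
```

```text
[476.92305522 215.07243934 246.11364149] [475.35527303 213.7033147   91.        ] 78.54061687022266 want 82
```

```bash
python3 -m jog '[[0,[0,-0.001,0.02],[0,0,0]],[0,[0,-0.001,0.045],[0,0,0]],[0,[0,-0.001,0.065],[0,0,0]],[0,[0,-0.001,0.074],[0,0,0]],[0,[0,-0.001,0.074],[0,0,0]]]' && python3 -m jog '[[0,[0,0,0.003],[0,0,0]],[0,[0,0,0.005],[0,0,0]],[0,[0,0,0.007],[0,0,0]],[0,[0,0,0.009],[0,0,0]],[0,[0,0,0.011],[0,0,0]]]'
```

```text
time: 6.58
ee_pos: [475.1, 214.4, 169.8]
ee_rot: [0.708, 0.707, -0.002, -0.001]
wrist_force: [-0.5, 0.0, -0.2]
opening: -0.3
finger_force: 0.0
time: 7.0
ee_pos: [476.4, 215.4, 162.1]
ee_rot: [0.707, 0.707, 0.001, 0.001]
wrist_force: [-0.6, -0.3, 3.8]
opening: 0.0
finger_force: 2.1
```

```bash
python3 -m jog '[[0,[0,0,0.002],[0,0,0]],[0,[0,0,0.004],[0,0,0]],[0,[0,0,0.006],[0,0,0]],[0,[0,0,0.008],[0,0,0]],[0,[0,0,0.01],[0,0,0]]]' && python3 -m jog '[[0,[0,0,0.001],[0,0,0]],[0,[0,0,0.002],[0,0,0]],[0,[0,0,0.003],[0,0,0]],[0,[0,0,0.003],[0,0,0]]]'
```

```text
time: 7.42
ee_pos: [476.3, 215.4, 151.6]
ee_rot: [0.707, 0.707, 0.0, 0.0]
wrist_force: [2.5, -0.1, 4.3]
opening: 0.0
finger_force: 2.3
time: 7.75
ee_pos: [475.9, 215.4, 148.3]
ee_rot: [0.707, 0.707, 0.0, 0.0]
wrist_force: [3.3, 0.4, 4.2]
opening: 0.0
finger_force: 2.0
```

```bash
python3 -m jog '[[0,[0,0,0.001],[0,0,0]],[0,[0,0,0.001],[0,0,0]],[0,[0,0,0.002],[0,0,0]],[0,[0,0,0.002],[0,0,0]]]'
```

```text
time: 8.08
ee_pos: [476.0, 215.4, 146.7]
ee_rot: [0.707, 0.707, 0.0, 0.0]
wrist_force: [1.9, -0.8, 7.5]
opening: 0.0
finger_force: 4.2
```

The force is 7.5 N, so the square plunger is at its stop. Next I go above the bar.

```bash
python3 -m jog '[[0,[0,0,-0.01],[0,0,0]],[0,[0,0,-0.04],[0,0,0]],[0,[0,0,-0.07],[0,0,0]],[0,[0,0,-0.1],[0,0,0]],[0,[0,0,-0.1],[0,0,0]]]' && python3 -m jog '[[0,[-0.139,-0.0105,0],[0,0,0]],[0,[-0.139,-0.0105,0],[0,0,0]],[0,[-0.139,-0.0105,0],[0,0,0]],[0,[-0.139,-0.0105,0],[0,0,0]],[0,[-0.139,-0.0105,0],[0,0,0]]]' && python3 -m jog '[[0,[-0.139,-0.0105,0],[0,0,0]],[0,[-0.139,-0.0105,0],[0,0,0]],[0,[-0.139,-0.0105,0],[0,0,0]],[0,[-0.139,-0.0105,0],[0,0,0]],[0,[-0.139,-0.0105,0],[0,0,0]]]' && python3 -m jog '[[0,[-0.138,-0.0105,0],[0,0,0]],[0,[-0.138,-0.0105,0],[0,0,0]],[0,[-0.138,-0.0105,0],[0,0,0]],[0,[-0.138,-0.0105,0],[0,0,0]],[0,[-0.138,-0.0105,0],[0,0,0]]]' && python3 -m jog '[[0,[0,0,0],[0,0,0]],[0,[0,0,0],[0,0,0]]]'
python3 - <<'E'
from h import *
s=observe();f=grab_frame("wrist");cv2.imwrite("pics/w3.png",f[:,:,::-1]);print(s['ee_pos']);blobs("wrist",f,91,s,1000)
E
```

```text
time: 8.5
ee_pos: [476.9, 215.7, 252.2]
ee_rot: [0.707, 0.707, 0.002, 0.002]
wrist_force: [0.8, -0.2, 0.9]
opening: -0.1
finger_force: 0.0
time: 8.92
ee_pos: [464.5, 73.7, 245.9]
ee_rot: [0.708, 0.706, -0.001, -0.001]
wrist_force: [-0.4, 1.3, -0.1]
opening: 0.4
finger_force: 0.0
time: 9.33
ee_pos: [454.2, -64.7, 245.9]
ee_rot: [0.708, 0.706, -0.0, -0.001]
wrist_force: [1.0, 0.4, -0.8]
opening: 0.2
finger_force: 0.0
time: 9.75
ee_pos: [444.0, -202.1, 245.8]
ee_rot: [0.708, 0.706, -0.0, -0.001]
wrist_force: [-0.1, 0.9, -0.5]
opening: 0.4
finger_force: 0.0
time: 9.92
ee_pos: [444.5, -198.9, 246.1]
ee_rot: [0.707, 0.708, 0.0, -0.001]
wrist_force: [0.1, 0.7, -0.6]
opening: -0.2
finger_force: 0.0
[ 444.49883492 -198.93827585  246.1324258 ]
wrist px [307. 216.] cen [ 430.3 -174.8] rect [ 432.3 -183.2] [21.7 44.6] 26.5 fill 0.53
wrist px [625.  46.] cen [ 587.4 -100.2] rect [588.6 -95.5] [41.6 22. ] 75.0 fill 0.5
```

View pics/w3.png

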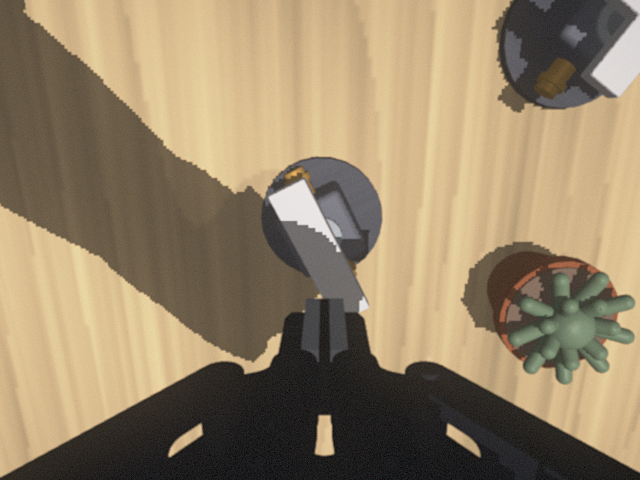

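The bar's opposite corners are at (268,197) and (368,305), which puts its centre at about (318,251). The cross stands top right, well clear.

```bash
python3 - <<'E'
from h import *
s=observe();a=cast("wrist",268,197,91,s);b=cast("wrist",368,305,91,s);print(s['ee_pos'],(a+b)/2,np.linalg.norm(a-b),'want 87')
E
python3 -m jog '[[0,[0,-0.001,0.02],[0,0,0]],[0,[0,-0.001,0.045],[0,0,0]],[0,[0,-0.001,0.065],[0,0,0]],[0,[0,-0.001,0.074],[0,0,0]],[0,[0,-0.001,0.074],[0,0,0]]]'
```

```text
[ 444.5748197  -198.87618334  246.27205784] [ 440.82144703 -200.05308667   91.        ] 83.96970956138131 want 87
time: 10.38
ee_pos: [442.6, -198.7, 170.4]
ee_rot: [0.707, 0.708, -0.0, -0.002]
wrist_force: [-0.2, 0.3, 0.3]
opening: 0.1
finger_force: 0.0
```

```bash
python3 -m jog '[[0,[-0.001,0,0.003],[0,0,0]],[0,[-0.001,0,0.005],[0,0,0]],[0,[-0.001,0,0.007],[0,0,0]],[0,[-0.001,0,0.009],[0,0,0]],[0,[-0.001,0,0.011],[0,0,0]]]' && python3 -m jog '[[0,[0,0,0.002],[0,0,0]],[0,[0,0,0.003],[0,0,0]],[0,[0,0,0.004],[0,0,0]]]'
```

```text
time: 10.8
ee_pos: [443.7, -202.0, 162.1]
ee_rot: [0.707, 0.707, 0.0, 0.001]
wrist_force: [0.7, 0.0, 4.0]
opening: 0.1
finger_force: 2.1
time: 11.05
ee_pos: [443.7, -201.9, 157.8]
ee_rot: [0.707, 0.707, 0.0, 0.001]
wrist_force: [0.9, -0.1, 3.7]
opening: -0.5
finger_force: 2.1
```

```bash
python3 -m jog '[[0,[0,0,0.002],[0,0,0]],[0,[0,0,0.004],[0,0,0]],[0,[0,0,0.006],[0,0,0]],[0,[0,0,0.008],[0,0,0]],[0,[0,0,0.009],[0,0,0]]]' && python3 -m jog '[[0,[0,0,0.001],[0,0,0]],[0,[0,0,0.002],[0,0,0]],[0,[0,0,0.002],[0,0,0]]]'
```

```text
time: 11.47
ee_pos: [443.5, -201.8, 148.3]
ee_rot: [0.707, 0.707, 0.0, 0.0]
wrist_force: [2.7, -2.0, 4.4]
opening: -0.2
finger_force: 2.0
time: 11.72
ee_pos: [443.6, -201.9, 146.8]
ee_rot: [0.707, 0.707, 0.0, 0.0]
wrist_force: [1.7, 0.3, 8.3]
opening: -0.0
finger_force: 4.2
```

The bar plunger is at its stop too. I retract, back away to the right and check.

```bash
python3 -m jog '[[0,[0,0,-0.01],[0,0,0]],[0,[0,0,-0.04],[0,0,0]],[0,[0,0,-0.07],[0,0,0]],[0,[0,0,-0.1],[0,0,0]],[0,[0,0,-0.12],[0,0,0]]]' && python3 -m jog '[[0,[-0.17,-0.08,0],[0,0,0]],[0,[-0.17,-0.08,0],[0,0,0]],[0,[-0.17,-0.08,0],[0,0,0]],[0,[-0.17,-0.08,0],[0,0,0]],[0,[-0.17,-0.08,0],[0,0,0]]]' && python3 -m jog '[[0,[-0.1,-0.05,0],[0,0,0]],[0,[-0.1,-0.05,0],[0,0,0]],[0,[-0.1,-0.05,0],[0,0,0]],[0,[-0.1,-0.05,0],[0,0,0]],[0,[-0.1,-0.05,0],[0,0,0]]]'
python3 - <<'E'
from h import *
for n,z in(("top",77),("scene",77),("scene",91)):
    f=grab_frame(n)
    if n=="top": f[:200]=0;f[340:]=0;f[:,:240]=0;f[:,470:]=0
    else:
        g=f[150:310,210:430];cv2.imwrite("pics/s9.png",cv2.resize(g[:,:,::-1],(770,560)))
        f[:170]=0;f[290:]=0;f[:,:230]=0;f[:,420:]=0
    print(z);blobs(n,f,z)
E
```

```text
time: 12.13
ee_pos: [443.0, -201.4, 268.9]
ee_rot: [0.707, 0.707, -0.0, 0.0]
wrist_force: [-0.2, -0.8, 0.1]
opening: 0.1
finger_force: 0.0
time: 12.55
ee_pos: [360.8, -374.3, 265.9]
ee_rot: [0.708, 0.706, -0.0, -0.001]
wrist_force: [-0.0, 0.5, -0.1]
opening: 0.1
finger_force: 0.0
time: 12.97
ee_pos: [312.1, -471.9, 265.5]
ee_rot: [0.708, 0.706, 0.001, -0.001]
wrist_force: [-0.7, -0.4, 0.5]
opening: -0.2
finger_force: 0.0
77
top px [434. 307.] cen [ 443.5 -200.8] rect [ 442.7 -200.4] [22.1 81.5] 26.5 fill 0.82
top px [260. 290.] cen [475.4 216.4] rect [474.9 216.2] [57.8 56.9] 17.0 fill 0.91
top px [383. 237.] cen [609.4 -78.5] rect [610.5 -78.2] [70.2 69.2] 9.4 fill 0.52
top px [310. 226.] cen [632.6  98.8] rect [632.7  98.8] [55.6 57.2] 46.3 fill 0.78
77
scene px [314. 252.] cen [634.  97.] rect [633.8  96.4] [53.9 56.9] 28.9 fill 0.79
scene px [389. 233.] cen [478.1 214.3] rect [478.2 214.4] [58.5 56.5] 16.1 fill 0.9
scene px [257. 222.] cen [592.4 -92.2] rect [591.7 -91.6] [71.3 69.3] 10.3 fill 0.51
91
scene px [314. 252.] cen [650.5 106.9] rect [650.2 106.2] [52.7 55.6] 28.9 fill 0.79
scene px [389. 233.] cen [497.8 221.5] rect [497.9 221.5] [57.  55.2] 16.1 fill 0.9
scene px [257. 222.] cen [609.7 -78. ] rect [609.1 -77.5] [69.7 67.7] 10.3 fill 0.52
```

View pics/s9.png

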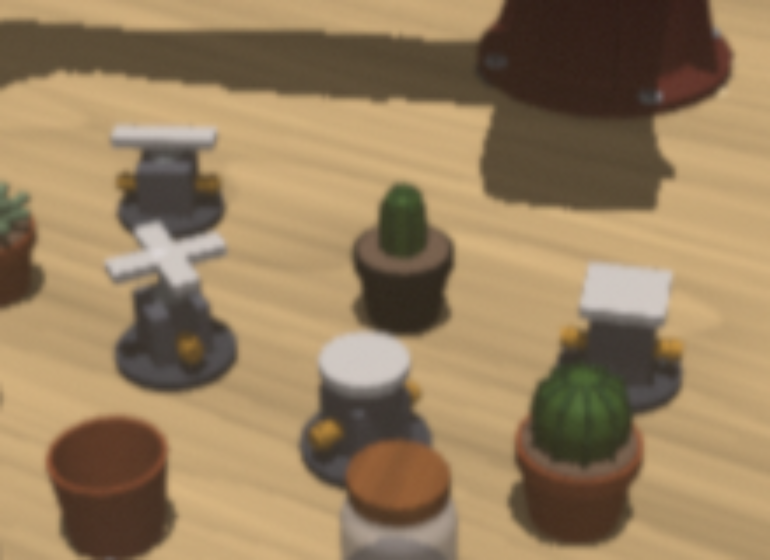

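The round, square and bar heads are down: their positions at z = 77 match the starting ones, so the valves have not moved. The cross is still up and the bystanders are in place.

```bash
python3 -c "
from station import *
print(hand_in())"
```

```text
the job is handed in; nothing more can be done
None
```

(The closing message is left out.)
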